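# Make up two coffee trays

## Robot

A 6-joint arm with a two-finger parallel gripper is mounted at the origin on the work surface. World frame = base frame: x ahead of the robot, y to its left, z up, the work surface at z = 0. Lengths are in m, angles in rad, forces in N, time in s.
With the tool pointing down it reaches from about 0.275 to 0.725 m from the base axis. Payload 15.9 kg.
Tool frame: the origin (TCP) lies on the centre line of the jaws, within the pads' length; the fingertips stand 11 mm ahead of it and the grasp point (between the pads) lies 8 mm behind it (manip.tip_reach is the distance from the TCP to the fingertips, in m); z points along the fingers, y is the line along which they close (so a half turn about z gives the same grasp; the last joint's range is limited). The gripper opens to 85 mm and grips with 20 to 120 N. Pads are 22 mm wide; open, the fingers measure 114 mm over their backs; the gripper's body (76 mm by 85 mm) begins 54 mm behind the grasp point. The pads swing forward as they close: fully open they stand 13 mm farther back than shut.
Start: joints at [1.234, 0.213, -0.034, 1.323, 0, 1.571], TCP at [0.165, 0.472, 0.242] pointing down, gripper open.
Joint ranges: [-2.98, 2.98], [-0.74, 1.72], [-1.14, 1.35], [-2.1, 2.04], [-1.57, 1.44], [-3.14, 3.14]. Speed limits (rad/s): [1.89, 1.89, 2.39, 2.57, 3.14, 3.14].

## Interface

Orientations are given as a unit quaternion [x, y, z, w].
In Python, from rig import manip, optics gives the robot as it stands.
- The arm moves only by the tool step_arm, never from a script. Its argument "deltas" is a list that holds one entry, the list of rows, each a list of 7 numbers: the shift along the tool's x, y, z in cm, then the turn, a rotation vector about the tool's x, y, z in rad, then the closure, from 0 (fully open) to 1 (shut). A call has 1 to 12 rows; each row shifts and turns the commanded pose from where the row before left it, along the tool's axes as they then stand; what a row does not reach is not made up. A row lasts 1/8 s, in which the tool goes at most 62.5 mm and 10.7 degrees, less where a joint would pass 70% of its speed; a pose out of reach is approached as far as the arm can. A call with a gripper value outside its range is refused whole. The fingers move at their own pace and stop on an object; "force" is the grip in N (left out, the last holds). Time passes only in rows, so rows that do not move let the fingers close. It gives the time, the measured TCP pose, the force, the opening and the grip force at its end, in the units of the state.
- manip.read_state(): the state, without advancing time (a new reading comes with each control period).
- optics.grab_frame(name): name is "scene" or "side" or "wrist"; returns a dict with "img" (480x640x3 uint8, red, green, blue), "fx", "fy", "cx", "cy" (pixels), "extrinsics" (4x4, takes a point from world to camera coordinates). Camera axes: x right, y down, z forward; pixel columns grow to the right and rows downward; lengths in m; the calibration is good to about 2 mm. A picture is of the moment at which its call begins. There is no depth.
- manip.finish_job(): hands the job in; it is judged then, once.
The state is a dict: "time_s": time; "q": joint angles; "qvel": joint speeds; "tau": joint torques, N m; "eef_pos": TCP position; "ee_rot": TCP orientation; "contact_force": force on the tool from outside, world axes, zero at the start; "ft_torque": the same for the moment, N m; "grip_width": opening from 0.0 (shut) to 1.0 (fully open); "grasp_force": force on a finger pad.
Only numpy, scipy, OpenCV 4.12 (cv2) and the standard library are available. Lean on these libraries where they do the work, as an engineer would, in place of code of your own. Each camera call takes 0.05 s, during which the arm holds its last target. There are 200 camera calls.

## Task

Make up two guests' coffee trays from the stock standing in front of you. On the copper tray put the copper cup, closed with the copper lid, in the middle of the cork mat and the blue sugar pot in the middle of the black mat; on the wooden tray put the white cup in the middle of the cork mat and the green sweets tin in the middle of the black mat. Everything must stand upright, and the black cup, the coffee pot and the pile of saucers stay where they are.

Things in the scene. Friction and masses are not known exactly. Their poses are not given: they have to be found in the camera images.
- copper_cup: Copper open coffee cup with one ear handle, standing upright: outside diameter 56 mm (straight from 10 mm up to the rim, 46 mm at the foot), 55 mm high, wall 3 mm, about 100 g. The ear sticks out 23 mm past the wall on the cup's own +y side, between 14 and 48 mm up; the sides at the cup's +x and -x are bare and good to grasp. Origin: centre of the underside, z up.
- white_cup: White porcelain open coffee cup with one ear handle, standing upright: outside diameter 56 mm (straight from 10 mm up to the rim, 46 mm at the foot), 55 mm high, wall 3 mm, about 100 g. The ear sticks out 23 mm past the wall on the cup's own +y side, between 14 and 48 mm up; the sides at the cup's +x and -x are bare and good to grasp. Origin: centre of the underside, z up. Gilt dots round it.
- copper_lid: Copper domed lid with a pointed finial, loose, standing upright on the table. Underneath is a round plug 38 mm across and 5 mm deep that drops into the mouth of a cup (mouth 50 mm across); above it a straight round skirt 59 mm across, from 5 to 26 mm up, good to grasp and wide enough to rest on the cup's rim; then the dome; finial tip 56 mm up. About 60 g. Origin: centre of the plug's underside, z up; seated on a cup this is 50 mm above the cup's origin.
- sugar_pot: Blue ceramic sugar pot, round, 50 mm across (straight from 6 to 38 mm up), closed top with a small white knob whose tip is 58 mm up, about 120 g. Closed in one piece. Origin: centre of the underside, z up.
- sweet_tin: Square green sweets tin, 46 by 46 mm, 40 mm high, with a brass band and a small brass knob on top (tip 48 mm up), about 90 g, closed in one piece. Origin: centre of the underside; own x and y are square to its sides, z up.
- copper_tray: Copper serving tray, fixed to the table, 136 mm (own x) by 230 mm (own y), floor 6 mm thick, with a rim 6 mm wide and 12 mm high all round. Origin: centre of the underside, on the table; z up. On its floor lie two fixed round mats, 2 mm thick, so that their tops are 8 mm above the table: a cork-brown mat, 72 mm across, centred at own (x, y) = (0, +55 mm), and a black rubber mat, 56 mm across, centred at own (0, -55 mm).
- wood_tray: Dark wooden serving tray, fixed to the table, 136 mm (own x) by 230 mm (own y), floor 6 mm thick, with a rim 6 mm wide and 12 mm high all round. Origin: centre of the underside, on the table; z up. On its floor lie two fixed round mats, 2 mm thick, so that their tops are 8 mm above the table: a cork-brown mat, 72 mm across, centred at own (x, y) = (0, -55 mm), and a black rubber mat, 56 mm across, centred at own (0, +55 mm).
- black_cup: Bystander, not wanted on either tray. Black open coffee cup with one ear handle, standing upright: outside diameter 56 mm (straight from 10 mm up to the rim, 46 mm at the foot), 55 mm high, wall 3 mm, about 100 g. The ear sticks out 23 mm past the wall on the cup's own +y side, between 14 and 48 mm up; the sides at the cup's +x and -x are bare and good to grasp. Origin: centre of the underside, z up.
- coffee_pot: Bystander. Copper coffee pot, 86 mm across, 75 mm high, with a long brass handle that reaches 150 mm out from its axis to own +x and rises to 110 mm; to one side of the trays. Origin: centre of the underside.
- saucers: Bystander. Pile of four white saucers with a blue ring, 100 mm across, 33 mm high, one body; to the other side of the trays. Origin: centre of the underside.
There are look-alikes about, which are no part of the job. What is shaped like the copper_lid but red is not meant.

How it is judged:
By the outcome, as a careful person would: the job done as asked, in the order asked, and still so for the second after the job is handed in, with the robot touching nothing.
It also fails if it takes over 128 s, if anything falls off the work surface, if the arm or the gripper's body presses on something with over 40 N, if the wrist force passes 120 N, or if a joint passes its speed limit or range.

## Working session

There is one attempt and no reset: what is moved stays moved. The work goes in short steps, Python scripts to look and compute and a tool call to move; the robot and the scene stay as the last step left them, time stands still between calls to the robot, and variables do not carry over. Pictures are saved under pics/ and viewed, at most 15 in all, crops included, and the job is handed in when it is done.

Besides the shell and the picture viewer there is one more tool, called after "Emit:" as name([rows], argument=value, ...), one row to a line, values as JSON. step_arm: Moves the arm, as the interface text tells. Its arguments: {"type":"object","properties":{"deltas":{"type":"array"},"force":{"type":"number"}},"required":["deltas"]}

```bash
ls; mkdir -p pics
python3 - <<'E'
from rig import manip, optics
import cv2,json
s=manip.read_state();print({k:s[k] for k in('time_s','eef_pos','ee_rot','grip_width')})
for n in("scene","side","wrist"):
    f=optics.grab_frame(n);cv2.imwrite(f'pics/{n}0.png',f['img'][:,:,::-1]);print(n,f['fx'],f['cx'],f['cy'],f['extrinsics'])
E
```

```text
pics
{'time_s': 0.0, 'eef_pos': array([0.16511024, 0.47158142, 0.24181304]), 'ee_rot': array([ 1.67594448e-01,  9.85855855e-01, -5.70490030e-04, -9.37328656e-05]), 'grip_width': 1.002333705025094}
scene 597.0007526382069 319.1306728897628 246.4723439107212 [[-0.79645329  0.60469277  0.00296977  0.41560478]
 [ 0.36276959  0.48172899 -0.79770634 -0.14955981]
 [-0.48379788 -0.6342585  -0.60303878  1.76140113]
 [ 0.          0.          0.          1.        ]]
side 618.2448083988331 316.5724420874384 238.26750991818395 [[ 0.90210114 -0.43084304  0.02424472 -0.4456827 ]
 [-0.21832943 -0.5041583  -0.8355577   0.14178632]
 [ 0.3722174   0.74846422 -0.54886749  1.3806677 ]
 [ 0.          0.          0.          1.        ]]
wrist 401.9118743043666 316.62822777147665 236.81516414855477 [[ 3.31059497e-01  9.43609832e-01 -3.07631705e-04 -4.99781796e-01]
 [ 8.98168948e-01 -3.15016868e-01  3.06686998e-01 -3.95817704e-02]
 [ 2.89295957e-01 -1.01807949e-01 -9.51810375e-01  3.80754922e-01]
 [ 0.00000000e+00  0.00000000e+00  0.00000000e+00  1.00000000e+00]]
```

View pics/scene0.png

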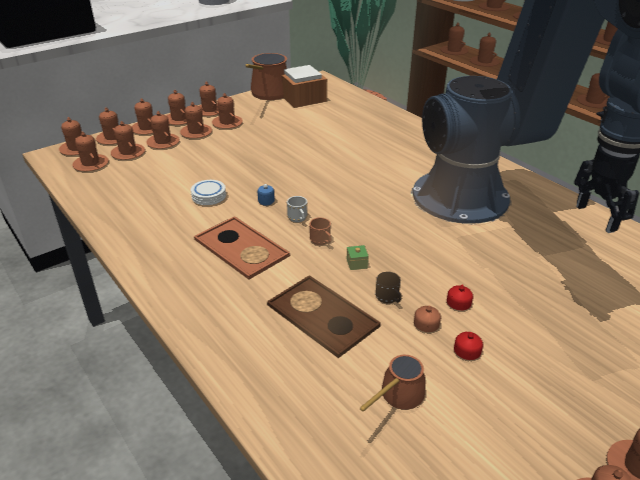

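View pics/side0.png

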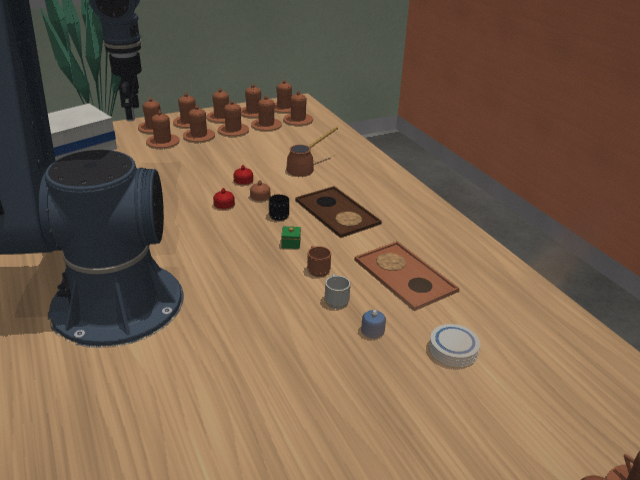

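Scene: sugar pot knob (266,185), white cup (297,202), copper cup (320,225), tin (357,246), black cup (388,280), copper lid tip (428,308) between two red ones; trays at (241,247) and (323,315). In the side view the same things run from (374,313) to (260,182), with trays at (406,273) and (338,210).

```bash
cat > h.py <<'E'
import numpy as np, cv2
from rig import manip, optics
from scipy.spatial.transform import Rotation as R
def ray(f,p,z):
    E=np.array(f['extrinsics']);d=E[:3,:3].T@np.array([(p[0]-f['cx'])/f['fx'],(p[1]-f['cy'])/f['fy'],1]);c=-E[:3,:3].T@E[:3,3]
    return (c+d*(z-c[2])/d[2])[:2]
def proj(f,P):
    E=np.array(f['extrinsics']);q=E[:3,:3]@np.array(P)+E[:3,3]
    return np.array([f['fx']*q[0]/q[2]+f['cx'],f['fy']*q[1]/q[2]+f['cy']])
def delta(target,yaw=None):
    """cm shift in tool axes to get TCP to target, tool yaw (direction of tool y axis, rad mod pi)"""
    s=manip.read_state();r=R.from_quat(s['ee_rot'])
    d=r.inv().apply(np.array(target)-s['eef_pos'])*100
    y=r.as_matrix()[:,1];a=np.arctan2(y[1],y[0]);out=[d.round(2),'yaw',round(a,3)]
    if yaw is not None:
        t=(yaw-a+np.pi/2)%np.pi-np.pi/2; out+=['turn about tool z',round(-t,3)]
    return out
def snap(name,fn=None,crop=None,scale=1):
    f=optics.grab_frame(name);i=f['img'][:,:,::-1].copy()
    if fn: cv2.imwrite('pics/'+fn,i)
    return f
E
python3 - <<'E'
from h import *
sc=optics.grab_frame('scene');sd=optics.grab_frame('side')
P=dict(sugar=((266,185),(374,313),.058),white=((297,202),(337,284),.055),ccup=((320,225),(319,253),.055),tin=((357,246),(291,230),.048),black=((388,280),(279,200),.055),lid=((428,308),(260,182),.056),Ccork=((255,255),(391,262),.008),Cblk=((228,237),(420,285),.008),Wcork=((306,301),(349,218),.008),Wblk=((341,326),(326,202),.008),pot=((407,368),(300,150),.075),sauc=((209,187),(455,341),.033),Ctrn=((235,218),(397,244),.012))
for k,(a,b,z) in P.items(): 
    A=ray(sc,a,z);B=ray(sd,b,z);print(k,A.round(3),B.round(3),((A+B)/2).round(3))
s=manip.read_state();print(R.from_quat(s['ee_rot']).as_matrix().round(3))
# wrist camera in tool frame
f=optics.grab_frame('wrist');E=np.array(f['extrinsics']);T=np.eye(4);T[:3,:3]=R.from_quat(s['ee_rot']).as_matrix();T[:3,3]=s['eef_pos'];print((E@T).round(3))
E
```

```text
sugar [ 0.474 -0.313] [ 0.469 -0.325] [ 0.472 -0.319]
white [ 0.453 -0.191] [ 0.446 -0.203] [ 0.449 -0.197]
ccup [ 0.469 -0.067] [ 0.461 -0.079] [ 0.465 -0.073]
tin [0.444 0.053] [0.445 0.05 ] [0.445 0.052]
black [0.477 0.202] [0.471 0.191] [0.474 0.196]
lid [0.472 0.324] [0.461 0.305] [0.466 0.315]
Ccork [ 0.64  -0.114] [ 0.638 -0.124] [ 0.639 -0.119]
Cblk [ 0.656 -0.222] [ 0.652 -0.231] [ 0.654 -0.227]
Wcork [0.639 0.104] [0.64  0.101] [0.64  0.102]
Wblk [0.626 0.217] [0.621 0.204] [0.623 0.21 ]
pot [0.64  0.431] [0.635 0.417] [0.638 0.424]
sauc [ 0.591 -0.438] [ 0.592 -0.443] [ 0.592 -0.44 ]
Ctrn [ 0.598 -0.283] [ 0.69  -0.067] [ 0.644 -0.175]
[[-0.944  0.33  -0.   ]
 [ 0.33   0.944 -0.   ]
 [ 0.    -0.001 -1.   ]]
[[-0.001  1.    -0.001 -0.   ]
 [-0.952 -0.001 -0.307  0.034]
 [-0.307  0.     0.952  0.15 ]
 [ 0.     0.     0.     1.   ]]
```

Emit:
step_arm([
  [[0,0,0,0,0,-0.168,0],[0,0,0,0,0,-0.168,0],[-2.85,-4.72,-0.88,0,0,0,0],[-2.85,-4.72,-0.88,0,0,0,0],[-2.85,-4.72,-0.88,0,0,0,0],[-2.85,-4.72,-0.88,0,0,0,0],[-2.85,-4.72,-0.88,0,0,0,0],[-2.85,-4.72,-0.88,0,0,0,0],[-2.85,-4.72,-0.88,0,0,0,0],[-2.85,-4.72,-0.88,0,0,0,0],[-2.85,-4.72,-0.88,0,0,0,0],[-2.85,-4.72,-0.88,0,0,0,0]],
], force=30)

```text
time_s: 1.8
eef_pos: [0.4505, -0.0021, 0.3307]
ee_rot: [0.001, 1.0, 0.0, 0.0]
contact_force: [0.6, 0.7, 0.5]
grip_width: 1.0
grasp_force: 0.0
```

Run:
```python
from h import *
s=manip.read_state();print(s['time_s'],s['eef_pos'],s['q'],delta([.45,0,.33],np.pi/2))
snap('wrist','w1.png')
```

```text
1.8 [ 0.45046814 -0.00214855  0.33070239] [-4.85693628e-03  1.12787366e-01  6.78796824e-02  1.52546089e+00
  1.29210205e-04 -3.82882136e-03] [array([0.05, 0.21, 0.07]), 'yaw', np.float64(1.57), 'turn about tool z', np.float64(-0.001)]
```

View pics/w1.png

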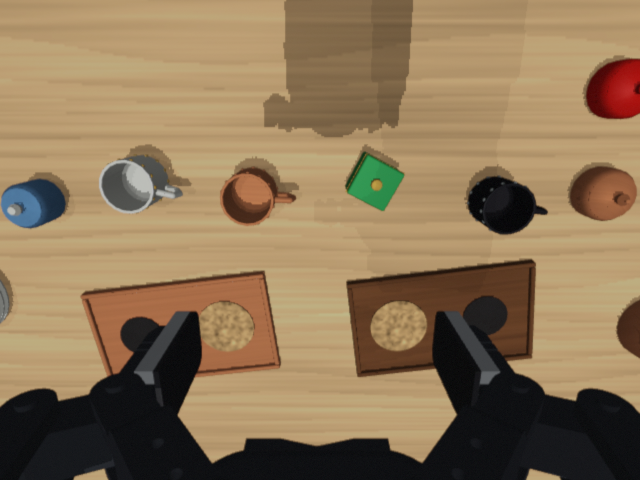

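Wrist view from above: copper cup rim (247,196) with its ear at (290,198), white rim (130,186) with ear (180,193), tin knob (377,185), black cup (500,205), lid tip (622,199), cork mats (226,326) and (399,326), wood black mat (486,315).

Run:
```python
from h import *
f=optics.grab_frame('wrist')
P=dict(sugar=((14,210),.058),white=((130,186),.055),whiteear=((180,193),.048),ccup=((247,196),.055),cear=((293,198),.044),tin=((377,185),.048),t1=((370,153),.04),t2=((404,179),.04),t3=((384,210),.04),t4=((348,187),.04),black=((502,205),.055),bear=((546,211),.045),lid=((622,199),.056),Ccork=((226,326),.008),Ctl=((83,295),.012),Ctr=((264,272),.012),Cbr=((280,367),.012),Wcork=((399,326),.008),Wblk=((486,315),.008),Wtl=((347,281),.012),Wtr=((534,261),.012),Wbr=((532,356),.012),Wbl=((358,375),.012),red1=((638,90),.056))
W={k:ray(f,*v) for k,v in P.items()}
for k in W: print(k,W[k].round(3))
a=lambda d:round(float(np.arctan2(d[1],d[0])),3)
print('ccup yaw ear',a(W['cear']-W['ccup']),'white',a(W['whiteear']-W['white']),'black',a(W['bear']-W['black']))
print('tin',a(W['t2']-W['t1']),a(W['t3']-W['t2']),a(W['t3']-W['t4']),'cen',sum(W[f't{i}'] for i in range(1,5))/4)
uc=W['Ctr']-W['Ctl'];uw=W['Wtr']-W['Wtl'];print('tray y dirs',a(uc),np.hypot(*uc),a(uw),np.hypot(*uw),a(W['Wbr']-W['Wbl']))
print('Wcentre',sum(W[k] for k in('Wtl','Wtr','Wbr','Wbl'))/4, 'C',(W['Ctl']+W['Cbr'])/2)
```

```text
sugar [ 0.475 -0.321]
white [ 0.451 -0.198]
whiteear [ 0.46 -0.15]
ccup [ 0.462 -0.079]
cear [ 0.466 -0.032]
tin [0.452 0.056]
t1 [0.42  0.049]
t2 [0.447 0.086]
t3 [0.481 0.066]
t4 [0.455 0.027]
black [0.472 0.186]
bear [0.481 0.239]
lid [0.466 0.309]
Ccork [ 0.641 -0.124]
Ctl [ 0.595 -0.297]
Ctr [ 0.565 -0.071]
Cbr [ 0.7   -0.056]
Wcork [0.642 0.098]
Wblk [0.627 0.208]
Wtl [0.577 0.03 ]
Wtr [0.552 0.254]
Wbr [0.685 0.273]
Wbl [0.713 0.047]
red1 [0.36  0.299]
ccup yaw ear 1.471 white 1.387 black 1.398
tin 0.936 -0.526 1.0 cen [0.45083988 0.05675714]
tray y dirs 1.703 0.2277137305518548 1.684 0.22581004146787004 1.697
Wcentre [0.63163392 0.1510599 ] C [ 0.64761234 -0.17654056]
```

Emit:
step_arm([
  [[0,0,1.8,0,0,0.167,0],[0,0,1.8,0,0,0.167,0],[0,0,1.8,0,0,0.167,0],[0,0,1.8,0,0,0.167,0],[0,0,1.8,0,0,0.167,0],[0,0,1.8,0,0,0.167,0],[0,0,1.8,0,0,0.167,0],[0,0,1.8,0,0,0.167,0],[0,0,1.8,0,0,0.167,0],[0,0,1.8,0,0,0.167,0],[-3.66,1,0,0,0,0,0],[-3.66,1,0,0,0,0,0]],
])

```text
time_s: 3.4
eef_pos: [0.4623, -0.0754, 0.1502]
ee_rot: [0.741, 0.671, -0.0, -0.0]
contact_force: [0.4, -0.5, 0.6]
grip_width: 0.998
grasp_force: 0.0
```

Run:
```python
from h import *
s=manip.read_state();print(s['time_s'],s['eef_pos'],s['q'].round(2),delta([.463,-.077,.03],-.1))
f=snap('wrist','w2.png')
print('expected rim centre px',proj(f,[.463,-.077,.055]))
```

```text
3.4 [ 0.46230619 -0.07543969  0.15017251] [-0.16  0.19 -0.3   1.08  0.    1.51] [array([-0.15,  0.09, 12.02]), 'yaw', np.float64(-0.099), 'turn about tool z', np.float64(0.001)]
expected rim centre px [318.34339333 247.93307929]
```

View pics/w2.png

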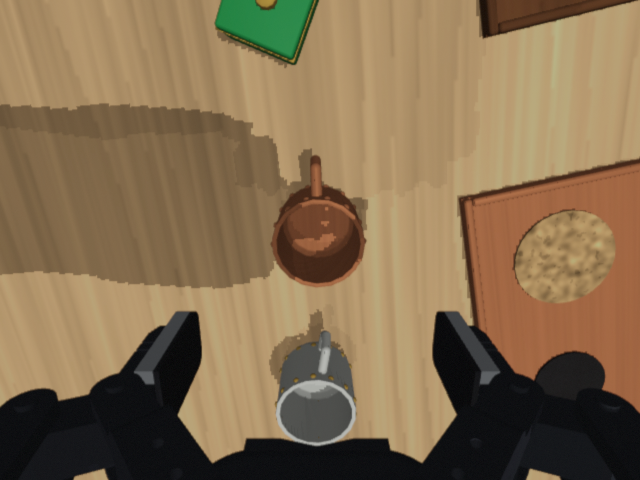

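Copper cup rim centre at (319,242), 6 px above where I expected it, so its y is about -0.073. The ear points straight up the image and the finger line is clear.

Emit:
step_arm([
  [[0.25,0.1,3,0,0,0,0],[0,0,3,0,0,0,0],[0,0,3,0,0,0,0],[0,0,3,0,0,0,0],[0,0,0,0,0,0,1],[0,0,0,0,0,0,1],[0,0,0,0,0,0,1],[0,0,0,0,0,0,1],[0,0,0,0,0,0,1],[0,0,0,0,0,0,1]],
], force=30)

```text
time_s: 4.7
eef_pos: [0.4644, -0.0729, 0.0313]
ee_rot: [0.742, 0.671, 0.001, 0.001]
contact_force: [-0.7, 0.8, 9.0]
grip_width: 0.639
grasp_force: 32.8
```

Run:
```python
from h import *
# recheck with w2 pose extrinsics: camera moved; rebuild from pose
s=manip.read_state();f=optics.grab_frame('wrist');E=np.array(f['extrinsics'])
T=np.eye(4);T[:3,:3]=R.from_quat(s['ee_rot']).as_matrix();T[:3,3]=s['eef_pos']
T2=T.copy();T2[:3,3]=[.46231,-.07544,.15017]
f['extrinsics']=E@T@np.linalg.inv(T2)
for k,p,z in(('ccup',(319,242),.055),('white',(316,411),.055),('wear',(324,336),.044),('Ccork',(565,257),.008),('Cblk',(570,372),.008)): print(k,ray(f,p,z).round(4))
print(s['eef_pos'],s['grip_width'],s['grasp_force'],s['contact_force'])
```

```text
ccup [ 0.4639 -0.0733]
white [ 0.4497 -0.1957]
wear [ 0.4604 -0.1442]
Ccork [ 0.6404 -0.1187]
Cblk [ 0.6531 -0.2195]
[ 0.46443213 -0.07285284  0.03129774] 0.6390846452185177 32.8410878777504 [-0.66637974  0.77177207  8.99773861]
```

Emit:
step_arm([
  [[0,0,-2.5,0,0,0,1],[0,0,-2.5,0,0,-0.115,1],[0,0,-2.5,0,0,-0.115,1],[-1.16,2.8,0,0,0,0,1],[-1.16,2.8,0,0,0,0,1],[-1.16,2.8,0,0,0,0,1],[-1.16,2.8,0,0,0,0,1],[-1.16,2.8,0,0,0,0,1],[-1.15,2.8,0,0,0,0,1],[0,0,0,0,0,0,1]],
])

```text
time_s: 6.0
eef_pos: [0.6406, -0.1203, 0.105]
ee_rot: [0.66, 0.751, 0.0, 0.0]
contact_force: [-0.3, 0.1, -1.7]
grip_width: 0.637
grasp_force: 32.5
```

Run:
```python
from h import *
s=manip.read_state();print(s['time_s'],s['eef_pos'],s['q'].round(2),s['grip_width'],delta([.640,-.120,.040],.13))
f=snap('wrist','w3.png')
```

```text
6.0 [ 0.64056544 -0.12032103  0.10502634] [-0.19  0.58  0.16  1.15 -0.    1.26] 0.636775187963339 [array([ 0.04, -0.05,  6.5 ]), 'yaw', np.float64(0.13), 'turn about tool z', np.float64(-0.0)]
```

View pics/w3.png

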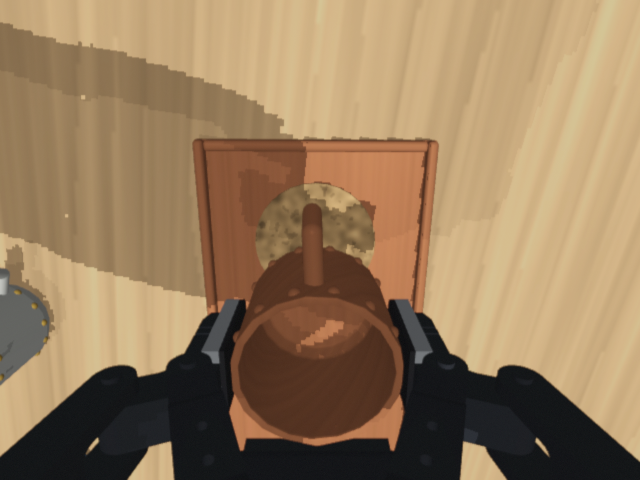

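Held cup centred laterally: tray rim at columns 196 and 437, cork mat centred at 316, cup at 318. Next I check along the tray with the mat's far edge (row 182) and the tray end (row 140).

Run:
```python
from h import *
f=optics.grab_frame('wrist');s=manip.read_state();r=R.from_quat(s['ee_rot'])
for n,p,z in(('cork edge ->36',(316,182),.008),('tray end ->60',(316,140),.012)):
    w=np.array([*ray(f,p,z),z]);print(n,(r.inv().apply(w-s['eef_pos'])*1000).round(1))
```

```text
cork edge ->36 [37.8  0.1 97.2]
tray end ->60 [61.6  0.2 93.2]
```

Emit:
step_arm([
  [[0.17,0,2,0,0,0,1],[0,0,2,0,0,0,1],[0,0,1.5,0,0,0,1],[0,0,0.7,0,0,0,1],[0,0,0.35,0,0,0,1],[0,0,0,0,0,0,1],[0,0,0,0,0,0,0],[0,0,0,0,0,0,0],[0,0,0,0,0,0,0],[0,0,-3,0,0,0,0],[0,0,-4,0,0,0,0],[0,0,-4,0,0,0,0]],
])

```text
time_s: 7.6
eef_pos: [0.6389, -0.1182, 0.1511]
ee_rot: [0.66, 0.752, -0.0, -0.0]
contact_force: [0.2, -0.5, 1.0]
grip_width: 1.0
grasp_force: 0.0
```

Run:
```python
from h import *
s=manip.read_state();print(s['time_s'],s['eef_pos'],s['q'].round(2),s['grip_width'],delta([.466,.311,.20],.13))
f=snap('wrist','w4.png')
```

```text
7.6 [ 0.63887855 -0.11818303  0.1510589 ] [-0.18  0.55  0.23  1.25  0.    1.26] 1.0003642503294141 [array([ 44.8 , -11.58,  -4.89]), 'yaw', np.float64(0.13), 'turn about tool z', np.float64(0.0)]
```

View pics/w4.png

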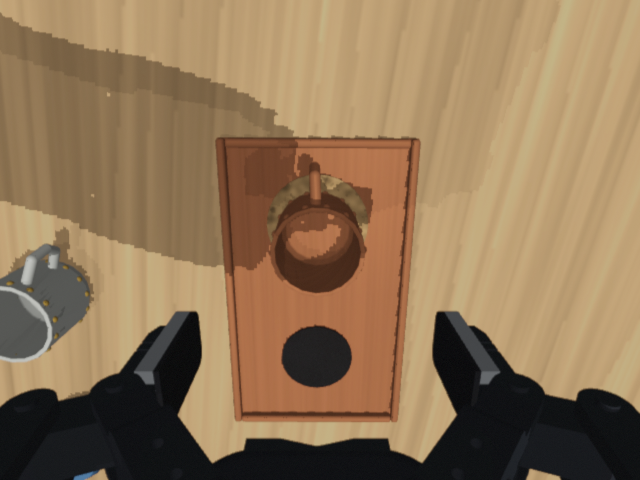

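Copper cup stands on the cork mat with rim centre (317,249), and the copper tray's black mat is at (317,356).

Emit:
step_arm([
  [[5.6,-1.45,-0.6,0,0,0,0],[5.6,-1.45,-0.6,0,0,0,0],[5.6,-1.45,-0.6,0,0,0,0],[5.6,-1.45,-0.6,0,0,0,0],[5.6,-1.45,-0.6,0,0,0,0],[5.6,-1.45,-0.6,0,0,0,0],[5.6,-1.45,-0.6,0,0,0,0],[5.6,-1.45,0,0,0,0,0],[0,0,0,0,0,0,0]],
])

```text
time_s: 8.78
eef_pos: [0.4644, 0.3142, 0.1917]
ee_rot: [0.658, 0.753, 0.0, -0.0]
contact_force: [0.6, -1.0, -0.8]
grip_width: 1.0
grasp_force: 0.0
```

Run:
```python
from h import *
s=manip.read_state();print(s['time_s'],s['eef_pos'],s['q'].round(2),s['grip_width'],delta([.466,.311,.20],.13))
f=snap('wrist','w5.png');E=np.array(f['extrinsics']);print('tip exp',proj(f,[.466,.311,.056]))
sc=optics.grab_frame('scene');print('red2',ray(sc,(468,333),.056),'red1',ray(sc,(461,284),.056))
T=np.eye(4);T[:3,:3]=R.from_quat(s['ee_rot']).as_matrix();T[:3,3]=s['eef_pos']
T2=T.copy();T2[:3,3]=[.63888,-.11818,.15106]
f['extrinsics']=E@T@np.linalg.inv(T2)
for k,p,z in(('ccup',(317,249),.063),('Cblk',(317,356),.008)): print(k,ray(f,p,z).round(4))
```

```text
8.775 [0.46438695 0.31417733 0.19174443] [0.59 0.35 0.02 1.24 0.   2.03] 1.0003851569855855 [array([-0.34,  0.12, -0.83]), 'yaw', np.float64(0.135), 'turn about tool z', np.float64(0.005)]
tip exp [318.45357615 231.28715154]
red2 [0.46044713 0.42761909] red1 [0.35478213 0.31314708]
ccup [ 0.6389 -0.1177]
Cblk [ 0.6537 -0.2266]
```

View pics/w5.png

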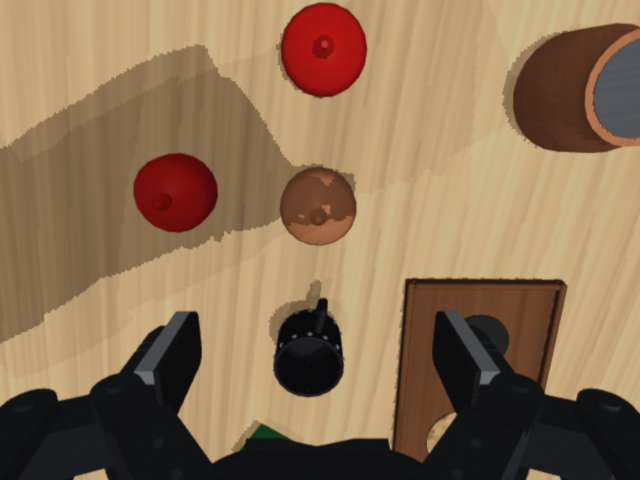

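Copper lid: finial tip (318,216), outline centre (318,206); red ones left (175,192) and beyond (323,48), well clear of the finger line. Black cup below at (308,365).

Run:
```python
from h import *
f=optics.grab_frame('wrist')
print(ray(f,(318,216),.056),ray(f,(318,206),.026),ray(f,(308,365),.055))
for p in([.4655,.319],[.4655,.322]): print(proj(f,[*p,.056]),[proj(f,[p[0]+.0295*np.cos(a),p[1]+.0295*np.sin(a),.02]).round() for a in(0.13,1.7,3.27,-1.44)])
t=ray(f,(318,216),.056);print(delta([*t,.02]))
```

```text
[0.46560273 0.31884211] [0.46572476 0.31874908] [0.47372623 0.19788905]
[317.88236464 215.76145111] [array([356., 204.]), array([318., 166.]), array([280., 204.]), array([318., 240.])]
[318.45557857 211.57114683] [array([356., 200.]), array([318., 162.]), array([280., 200.]), array([318., 236.])]
[array([ 0.84,  0.05, 17.17]), 'yaw', np.float64(0.13)]
```

Emit:
step_arm([
  [[0.84,0.05,4,0,0,0,0],[0,0,4,0,0,0,0],[0,0,4,0,0,0,0],[0,0,4,0,0,0,0],[0,0,1.5,0,0,0,0],[0,0,0,0,0,0,0],[0,0,0,0,0,0,1],[0,0,0,0,0,0,1],[0,0,0,0,0,0,1],[0,0,0,0,0,0,1],[0,0,0,0,0,0,1],[0,0,0,0,0,0,1]],
])

```text
time_s: 10.42
eef_pos: [0.4663, 0.3198, 0.0186]
ee_rot: [0.66, 0.752, 0.001, 0.0]
contact_force: [-1.6, -2.6, 10.8]
grip_width: 0.673
grasp_force: 29.9
```

Emit:
step_arm([
  [[0,0,-4,0,0,0,1],[0,0,-5,0,0,0,1],[0,0,-5,0,0,0,1],[-5.07,1.27,0,0,0,0,1],[-5.07,1.27,0,0,0,0,1],[-5.07,1.27,0,0,0,0,1],[-5.07,1.27,0,0,0,0,1],[-5.07,1.27,0,0,0,0,1],[-5.07,1.27,0,0,0,0,1],[-5.07,1.27,0,0,0,0,1],[-5.07,1.27,0,0,0,0,1],[-5.07,1.27,0,0,0,0,1]],
])

```text
time_s: 11.92
eef_pos: [0.6385, -0.12, 0.1581]
ee_rot: [0.66, 0.752, 0.0, 0.001]
contact_force: [1.0, 0.3, -1.6]
grip_width: 0.676
grasp_force: 33.2
```

Emit:
step_arm([
  [[0,0,0,0,0,0,1],[0,0,0,0,0,0,1]],
])

```text
time_s: 12.18
eef_pos: [0.6379, -0.1182, 0.1574]
ee_rot: [0.66, 0.751, 0.0, 0.0]
contact_force: [0.5, -0.7, -0.8]
grip_width: 0.674
grasp_force: 33.2
```

Run:
```python
from h import *
s=manip.read_state();print(s['time_s'],s['eef_pos'],s['grip_width'],s['contact_force'],delta([.6389,-.1177,.0786],.13))
f=snap('wrist','w6.png')
```

```text
12.175 [ 0.63787305 -0.11815113  0.15737683] 0.6735734927197098 [ 0.4779298  -0.67443802 -0.8245937 ] [array([0.03, 0.1 , 7.88]), 'yaw', np.float64(0.13), 'turn about tool z', np.float64(-0.0)]
```

View pics/w6.png

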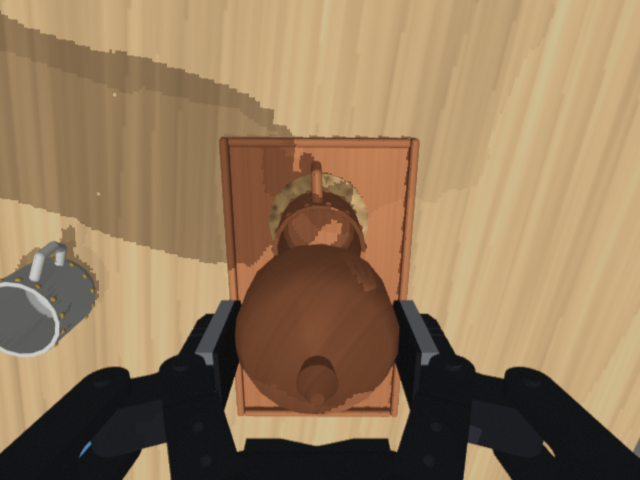

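Lid held upright, its finial at (317,380) on the jaws' centre line, over the cup (319,245).

Emit:
step_arm([
  [[0.1,0.1,2.5,0,0,0,1],[0,0,2.5,0,0,0,1],[0,0,1.5,0,0,0,1],[0,0,0.8,0,0,0,1],[0,0,0.4,0,0,0,1],[0,0,0.3,0,0,0,1],[0,0,0,0,0,0,1]],
])

```text
time_s: 13.1
eef_pos: [0.6388, -0.1172, 0.077]
ee_rot: [0.66, 0.752, 0.0, 0.0]
contact_force: [0.1, -0.7, 0.4]
grip_width: 0.673
grasp_force: 33.3
```

Emit:
step_arm([
  [[0,0,0.08,0,0,0,1],[0,0,0,0,0,0,0],[0,0,0,0,0,0,0],[0,0,0,0,0,0,0],[0,0,-3,0,0,0,0],[0,0,-5,0,0,0,0],[0,0,-5,0,0,0,0],[0,0,0,0,0,0,0]],
])

```text
time_s: 14.1
eef_pos: [0.6405, -0.1175, 0.2102]
ee_rot: [0.66, 0.752, 0.002, 0.003]
contact_force: [0.6, 0.2, -0.3]
grip_width: 1.004
grasp_force: 0.0
```

Run:
```python
from h import *
s=manip.read_state();print(s['time_s'],s['eef_pos'],s['q'].round(2),s['grip_width'],delta([.474,-.320,.20],.13))
f=optics.grab_frame('wrist');cv2.imwrite('pics/w7.png',f['img'][:,:,::-1])
print('exp tip',proj(f,[.639,-.118,.114]))
sd=optics.grab_frame('side');i=cv2.resize(sd['img'][200:380,300:500,::-1],None,fx=2,fy=2)
j=f['img'][100:460,120:520,::-1];cv2.imwrite('pics/c7.png',np.hstack([j,i]))
print('side tip exp',proj(sd,[.639,-.118,.114]))
```

```text
14.1 [ 0.64050056 -0.11748834  0.21023766] [-0.18  0.54  0.36  1.38 -0.    1.26] 1.0041749637731123 [array([-17.92, -19.14,   0.94]), 'yaw', np.float64(0.13), 'turn about tool z', np.float64(0.0)]
exp tip [313.2043408  245.25201916]
side tip exp [394.23646492 224.16005461]
```

View pics/c7.png

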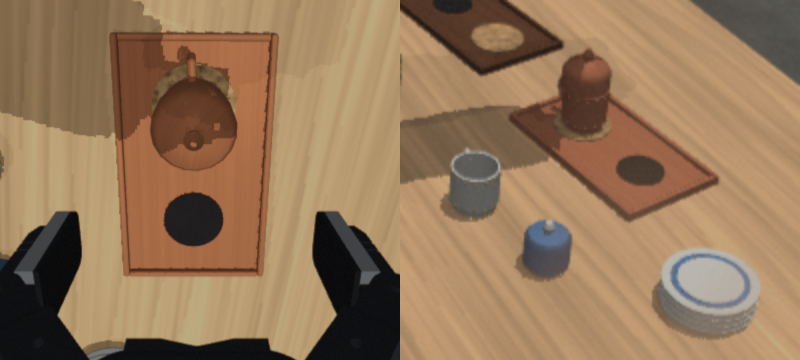

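Lid sits level on the cup: tip at wrist pixel (313,240), side view about (394,226), as predicted. Copper tray's black mat is at (313,319).

Emit:
step_arm([
  [[-3.6,-3.83,0,0,0,0,0],[-3.6,-3.83,0.5,0,0,0,0],[-3.6,-3.83,1,0,0,0,0],[-3.6,-3.83,1,0,0,0,0],[-3.6,-3.83,1,0,0,0,0],[0,0,0,0,0,0,0],[0,0,0,0,0,0,0]],
])

```text
time_s: 15.08
eef_pos: [0.4718, -0.3201, 0.1701]
ee_rot: [0.66, 0.751, 0.0, -0.001]
contact_force: [0.9, -0.5, -0.6]
grip_width: 1.005
grasp_force: 0.0
```

Run:
```python
from h import *
s=manip.read_state();print(s['time_s'],s['eef_pos'],s['q'].round(2))
f=snap('wrist','w8.png');E=np.array(f['extrinsics']);print('exp',proj(f,[.474,-.320,.058]))
h=cv2.cvtColor(f['img'],cv2.COLOR_RGB2HSV);m=cv2.inRange(h,(100,90,30),(125,255,255))
n,l,st,c=cv2.connectedComponentsWithStats(m);k=1+st[1:,4].argmax();print(st[k],c[k])
T=np.eye(4);T[:3,:3]=R.from_quat(s['ee_rot']).as_matrix();T[:3,3]=s['eef_pos']
T2=T.copy();T2[:3,3]=[.6405,-.1175,.2102]
f['extrinsics']=E@T@np.linalg.inv(T2)
print('Cblk',ray(f,(313,319),.008))
```

```text
15.075 [ 0.47179965 -0.32009814  0.17011418] [-0.6   0.38  0.01  1.2   0.    0.85]
exp [320.40649628 237.44926738]
[ 285  184   70   76 3893] [319.47649628 220.8800411 ]
Cblk [ 0.65090785 -0.22644142]
```

View pics/w8.png

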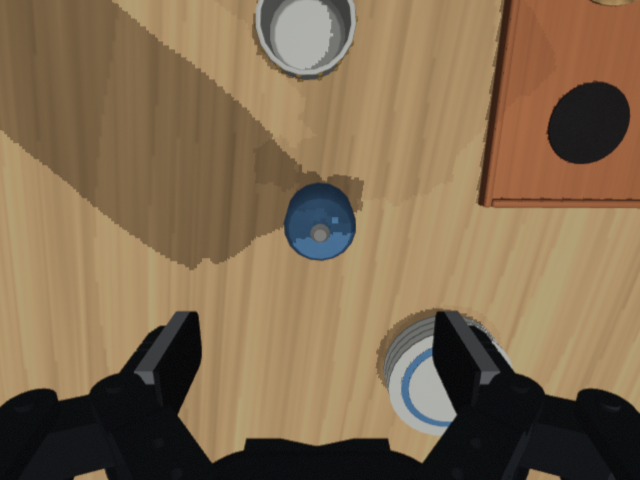

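Sugar pot knob at (320,233), 4 px from expected; the saucers at (440,375) and the white cup at (306,25) are clear of the fingers.

Emit:
step_arm([
  [[0.24,0.2,4,0,0,0,0],[0,0,4,0,0,0,0],[0,0,4,0,0,0,0],[0,0,3,0,0,0,0],[0,0,0,0,0,0,0],[0,0,0,0,0,0,1],[0,0,0,0,0,0,1],[0,0,0,0,0,0,1],[0,0,0,0,0,0,1],[0,0,0,0,0,0,1],[0,0,0,0,0,0,1],[0,0,0,0,0,0,1]],
])

```text
time_s: 16.62
eef_pos: [0.4748, -0.3182, 0.0226]
ee_rot: [0.66, 0.752, 0.0, 0.001]
contact_force: [-0.9, 2.7, 8.5]
grip_width: 0.575
grasp_force: 30.3
```

Emit:
step_arm([
  [[0,0,-2.5,0,0,0,1],[0,0,-2.5,0,0,0,1],[0,0,-2.5,0,0,0,1],[1.69,4.74,0,0,0,0,1],[1.69,4.74,0,0,0,0,1],[1.69,4.74,0,0,0,0,1],[1.69,4.74,0,0,0,0,1],[0,0,0,0,0,0,1],[0,0,0,0,0,0,1]],
])

```text
time_s: 17.75
eef_pos: [0.6529, -0.2263, 0.0963]
ee_rot: [0.66, 0.752, -0.0, 0.0]
contact_force: [0.1, 0.4, -1.1]
grip_width: 0.574
grasp_force: 32.2
```

Run:
```python
from h import *
s=manip.read_state();print(s['time_s'],s['eef_pos'],s['grip_width'],delta([.6535,-.2268,.0310],.13))
```

```text
17.75 [ 0.65293794 -0.22630074  0.0963452 ] 0.5737204512569829 [array([-0.06,  0.05,  6.53]), 'yaw', np.float64(0.13), 'turn about tool z', np.float64(0.0)]
```

Emit:
step_arm([
  [[-0.06,0.05,2.5,0,0,0,1],[0,0,2,0,0,0,1],[0,0,1.2,0,0,0,1],[0,0,0.5,0,0,0,1],[0,0,0.3,0,0,0,1],[0,0,0.06,0,0,0,1],[0,0,0,0,0,0,0],[0,0,0,0,0,0,0],[0,0,0,0,0,0,0],[0,0,-3,0,0,0,0],[0,0,-5,0,0,0,0],[0,0,-5,0,0,0,0]],
])

```text
time_s: 19.25
eef_pos: [0.6534, -0.2266, 0.1619]
ee_rot: [0.66, 0.752, -0.0, -0.0]
contact_force: [0.1, -0.4, 0.3]
grip_width: 1.0
grasp_force: 0.0
```

Run:
```python
from h import *
s=manip.read_state();print(s['time_s'],s['eef_pos'],delta([.450,-.196,.17],.13))
```

```text
19.25 [ 0.65339576 -0.22663145  0.16192136] [array([  5.68, -19.77,  -0.8 ]), 'yaw', np.float64(0.13), 'turn about tool z', np.float64(0.0)]
```

Emit:
step_arm([
  [[1.42,-4.94,0,0,0,0,0],[1.42,-4.94,0,0,0,0,0],[1.42,-4.94,0,0,0,0,0],[1.42,-4.94,0,0,0,0,0],[0,0,0,0,0,0.167,0],[0,0,0,0,0,0.167,0],[0,0,0,0,0,0,0],[0,0,0,0,0,0,0]],
])

```text
time_s: 20.25
eef_pos: [0.4504, -0.1961, 0.1604]
ee_rot: [0.774, 0.633, -0.0, 0.0]
contact_force: [-0.2, 0.0, 0.3]
grip_width: 0.999
grasp_force: 0.0
```

Run:
```python
from h import *
s=manip.read_state();print(s['time_s'],s['eef_pos'])
f=snap('wrist','w9.png');print('exp',proj(f,[.45,-.196,.055]),'sugar exp',proj(f,[.6535,-.2268,.066]))
```

```text
20.25 [ 0.45044638 -0.19605088  0.16042429]
exp [316.22383962 240.25953487] sugar exp [664.74545782 229.37589767]
```

View pics/w9.png

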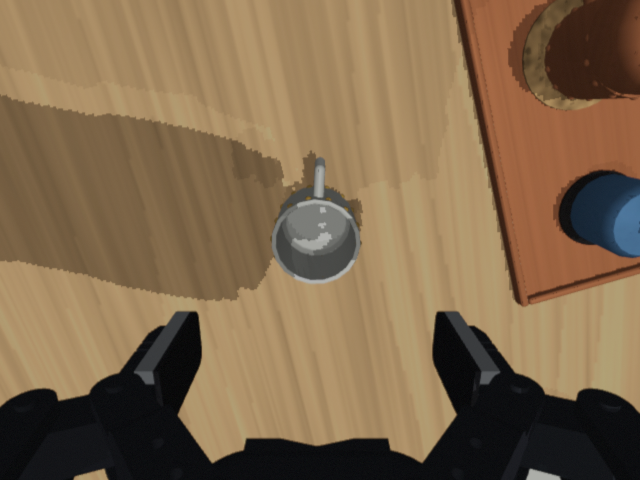

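White cup rim centre (316,241), exactly as predicted, with its ear straight up at (320,165). I descend and grip.

Emit:
step_arm([
  [[0,0,4,0,0,0,0],[0,0,4,0,0,0,0],[0,0,3,0,0,0,0],[0,0,2,0,0,0,0],[0,0,0,0,0,0,0],[0,0,0,0,0,0,1],[0,0,0,0,0,0,1],[0,0,0,0,0,0,1],[0,0,0,0,0,0,1],[0,0,0,0,0,0,1],[0,0,0,0,0,0,1]],
])

```text
time_s: 21.68
eef_pos: [0.451, -0.1963, 0.0316]
ee_rot: [0.775, 0.632, 0.0, 0.001]
contact_force: [-1.4, 1.8, 7.7]
grip_width: 0.638
grasp_force: 30.7
```

Run:
```python
from h import *
s=manip.read_state();print(s['time_s'],s['eef_pos'],s['grip_width'],s['grasp_force'])
a=.13;d=np.array([.640,.097])-s['eef_pos'][:2];print(d@[-np.sin(a),np.cos(a)],d@[np.cos(a),np.sin(a)])
```

```text
21.675 [ 0.45099042 -0.19632237  0.03156061] 0.6384839568793232 30.710546739301208
0.2663451878864734 0.22543929240675473
```

Emit:
step_arm([
  [[0,0,-3,0,0,0,1],[0,0,-3.5,0,0,-0.167,1],[0,0,-3.5,0,0,-0.167,1],[3.8,3.22,0,0,0,0,1],[3.8,3.22,0,0,0,0,1],[3.8,3.22,0,0,0,0,1],[3.8,3.22,0,0,0,0,1],[3.8,3.22,0,0,0,0,1],[3.8,3.22,0,0,0,0,1],[3.8,3.22,0,0,0,0,1],[0,0,0,0,0,0,1],[0,0,0,0,0,0,1]],
])

```text
time_s: 23.18
eef_pos: [0.6392, 0.0968, 0.1307]
ee_rot: [0.659, 0.752, -0.0, 0.0]
contact_force: [-0.3, 0.6, -0.9]
grip_width: 0.639
grasp_force: 32.7
```

Run:
```python
from h import *
s=manip.read_state();print(s['time_s'],s['eef_pos'],s['q'].round(2),s['grip_width'],delta([.640,.097,.040],.13))
f=snap('wrist','w10.png')
```

```text
23.175 [0.63924795 0.09683309 0.13069862] [ 0.15  0.56  0.18  1.2  -0.    1.59] 0.6388762405775824 [array([0.01, 0.08, 9.07]), 'yaw', np.float64(0.131), 'turn about tool z', np.float64(0.001)]
```

View pics/w10.png

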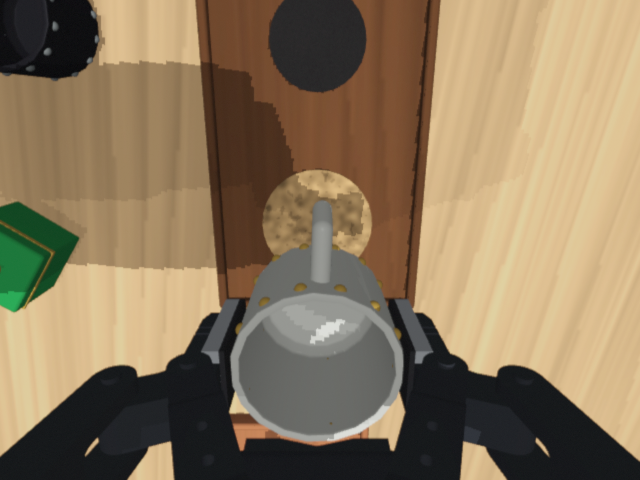

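Cork mat at (317,222) with its far edge at row 169, black mat at (318,40); the cup is at column 317.

Run:
```python
from h import *
f=optics.grab_frame('wrist');s=manip.read_state();r=R.from_quat(s['ee_rot'])
for n,p,z in(('cork edge ->36',(317,169),.008),('black ->110',(318,40),.008)):
    w=np.array([*ray(f,p,z),z]);print(n,w,(r.inv().apply(w-s['eef_pos'])*1000).round(1))
```

```text
cork edge ->36 [0.63388876 0.13773013 0.008     ] [ 42.    0.2 122.9]
black ->110 [0.6249009  0.21127884 0.008     ] [116.1   0.8 122.8]
```

Emit:
step_arm([
  [[0.6,0.05,3,0,0,0,1],[0,0,3,0,0,0,1],[0,0,1.8,0,0,0,1],[0,0,0.8,0,0,0,1],[0,0,0.4,0,0,0,1],[0,0,0.1,0,0,0,1],[0,0,0,0,0,0,0],[0,0,0,0,0,0,0],[0,0,0,0,0,0,0],[0,0,-3,0,0,0,0],[0,0,-5,0,0,0,0],[0,0,-5,0,0,0,0]],
])

```text
time_s: 24.78
eef_pos: [0.6388, 0.1029, 0.1709]
ee_rot: [0.66, 0.752, -0.0, -0.0]
contact_force: [0.9, 0.7, -0.3]
grip_width: 1.0
grasp_force: 0.0
```

Run:
```python
from h import *
s=manip.read_state();print(s['time_s'],s['eef_pos'],s['q'].round(2),delta([.448,.056,.17],-.6),delta([.448,.056,.17],-.6+np.pi/2))
```

```text
24.775 [0.63879917 0.10290537 0.17092455] [ 0.16  0.54  0.26  1.29 -0.    1.6 ] [array([ -2.18, -19.53,   0.1 ]), 'yaw', np.float64(0.13), 'turn about tool z', np.float64(0.73)] [array([ -2.18, -19.53,   0.1 ]), 'yaw', np.float64(0.13), 'turn about tool z', np.float64(-0.841)]
```

Emit:
step_arm([
  [[-0.55,-4.88,0,0,0,0,0],[-0.55,-4.88,0,0,0,0,0],[-0.55,-4.88,0,0,0,0,0],[-0.55,-4.88,0,0,0,0,0],[0,0,0,0,0,0.175,0],[0,0,0,0,0,0.175,0],[0,0,0,0,0,0.175,0],[0,0,0,0,0,0.175,0],[0,0,0,0,0,0,0],[0,0,0,0,0,0,0]],
])

```text
time_s: 26.02
eef_pos: [0.4484, 0.0559, 0.1695]
ee_rot: [0.876, 0.482, 0.0, 0.0]
contact_force: [0.1, -0.1, 0.0]
grip_width: 1.0
grasp_force: 0.0
```

Run:
```python
from h import *
s=manip.read_state();print(s['time_s'],s['eef_pos'],s['q'].round(2))
f=snap('wrist','w11.png');print('exp',proj(f,[.448,.056,.048]))
```

```text
26.025 [0.44838481 0.05586017 0.1694743 ] [ 0.12  0.14 -0.31  1.12  0.    2.26]
exp [316.4097896  232.61356071]
```

View pics/w11.png

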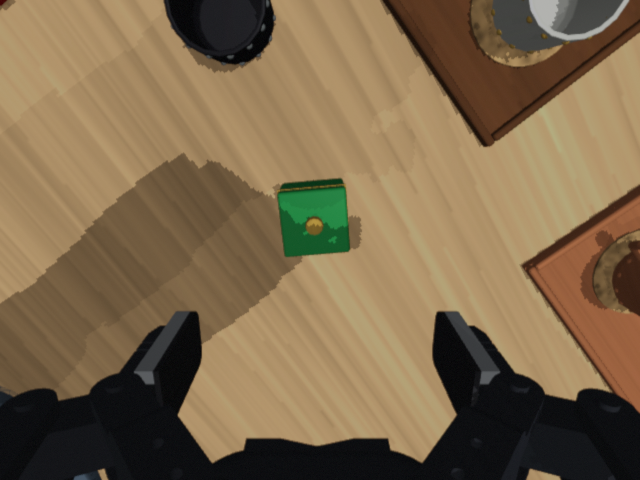

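Tin knob at (314,226), its top edges turned about 0.065 rad from the jaws; the copper and wooden trays' corners and black cup (225,15) are clear.

Emit:
step_arm([
  [[0.4,-0.15,4,0,0,0,0],[0,0,4,0,0,-0.065,0],[0,0,4,0,0,0,0],[0,0,3,0,0,0,0],[0,0,0,0,0,0,0],[0,0,0,0,0,0,1],[0,0,0,0,0,0,1],[0,0,0,0,0,0,1],[0,0,0,0,0,0,1],[0,0,0,0,0,0,1],[0,0,0,0,0,0,1],[0,0,0,0,0,0,1]],
])

```text
time_s: 27.58
eef_pos: [0.4502, 0.0601, 0.0207]
ee_rot: [0.861, 0.508, 0.001, 0.0]
contact_force: [-1.3, -0.8, 10.0]
grip_width: 0.537
grasp_force: 29.7
```

Run:
```python
from h import *
s=manip.read_state();print(s['time_s'],s['eef_pos'],s['grip_width'],s['grasp_force'],delta([.6249,.2113,.03],.13))
a=.13;d=np.array([.6249,.2113])-s['eef_pos'][:2];print(d@[-np.sin(a),np.cos(a)],d@[np.cos(a),np.sin(a)])
```

```text
27.575 [0.45024982 0.06012026 0.02072508] 0.537423297953715 29.696360528469086 [array([21.68,  7.98, -0.88]), 'yaw', np.float64(-0.505), 'turn about tool z', np.float64(-0.635)]
0.12726343988392771 0.19277452116424618
```

Emit:
step_arm([
  [[0,0,-3,0,0,0,1],[0,0,-3,0,0,-0.159,1],[0,0,-3,0,0,-0.159,1],[0,0,-3,0,0,-0.159,1],[0,0,0,0,0,-0.158,1],[2.54,3.86,0,0,0,0,1],[2.54,3.86,0,0,0,0,1],[2.54,3.86,0,0,0,0,1],[2.54,3.86,0,0,0,0,1],[2.54,3.86,0,0,0,0,1],[0,0,0,0,0,0,1],[0,0,0,0,0,0,1]],
])

```text
time_s: 29.08
eef_pos: [0.6239, 0.2107, 0.1396]
ee_rot: [0.66, 0.752, -0.0, 0.0]
contact_force: [-1.1, -0.9, -1.6]
grip_width: 0.533
grasp_force: 31.9
```

Run:
```python
from h import *
s=manip.read_state();print(s['time_s'],s['eef_pos'],s['grip_width'],s['contact_force'],delta([.6249,.2113,.0288],.13))
```

```text
29.075 [0.62390316 0.2107241  0.13964381] 0.5325669024251878 [-1.10202919 -0.91382348 -1.64321805] [array([ 0.05,  0.11, 11.08]), 'yaw', np.float64(0.13), 'turn about tool z', np.float64(0.0)]
```

Emit:
step_arm([
  [[0.05,0.11,4,0,0,0,1],[0,0,4,0,0,0,1],[0,0,1.8,0,0,0,1],[0,0,0.8,0,0,0,1],[0,0,0.35,0,0,0,1],[0,0,0.12,0,0,0,1],[0,0,0,0,0,0,0],[0,0,0,0,0,0,0],[0,0,0,0,0,0,0],[0,0,-3,0,0,0,0],[0,0,-5,0,0,0,0],[0,0,-5,0,0,0,0]],
])

```text
time_s: 30.58
eef_pos: [0.6249, 0.2115, 0.1602]
ee_rot: [0.66, 0.752, -0.0, -0.0]
contact_force: [0.6, 0.8, 0.3]
grip_width: 0.997
grasp_force: 0.0
```

Emit:
step_arm([
  [[0,-4,-4,0,0,0,0],[-4,-4,-4,0,0,0,0],[-5,-3,-3,0,0,0,0],[-5,0,0,0,0,0,0],[-5,0,0,0,0,0,0],[-3,0,0,0,0,0,0],[0,0,0,0,0,0,0],[0,0,0,0,0,0,0]],
])

```text
time_s: 31.58
eef_pos: [0.5491, -0.0135, 0.2634]
ee_rot: [0.66, 0.752, 0.0, -0.0]
contact_force: [1.6, 0.9, -0.2]
grip_width: 1.001
grasp_force: 0.0
```

Run:
```python
from h import *
s=manip.read_state();print(s['time_s'],s['eef_pos'])
i=optics.grab_frame('side');j=optics.grab_frame('scene')
a=cv2.resize(i['img'][130:380,220:500,::-1],(400,357));b=cv2.resize(j['img'][150:400,180:460,::-1],(400,357))
cv2.imwrite('pics/fin.png',np.hstack([a,b]))
f=optics.grab_frame('wrist');cv2.imwrite('pics/w12.png',f['img'][:,:,::-1])
```

```text
31.575 [ 0.54908838 -0.01345547  0.26341486]
```

View pics/fin.png

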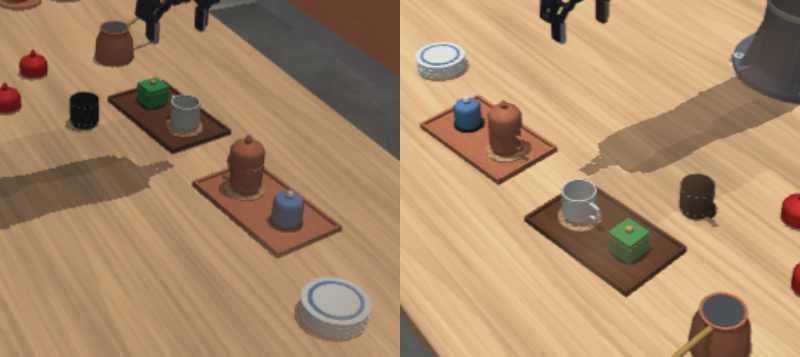

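View pics/w12.png

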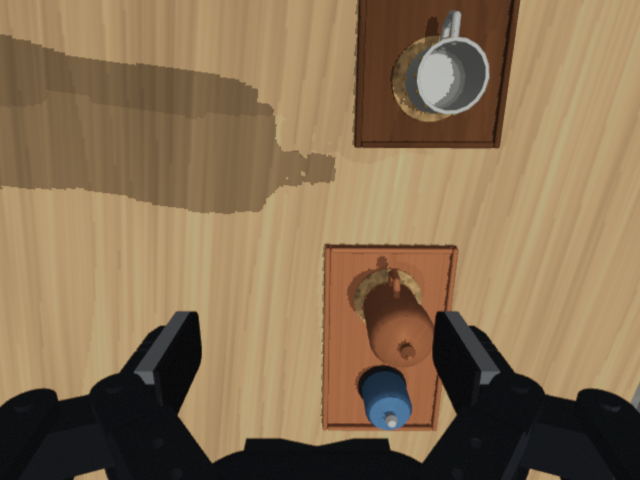

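The pictures show all five things upright on their mats: lidded copper cup at (245,170) and sugar pot at (287,212) in the left half, white cup (578,200) and tin (629,242) in the right. The black cup, coffee pot and saucers are untouched, and the gripper is clear, so I hand it in.

```bash
python3 -c "
from rig import manip
print(manip.finish_job())"
```

```text
the job is handed in; nothing more can be done
None
```

Both trays are made up as asked and the job is handed in at about 32 s: every item stands upright on its mat in the final pictures, and the black cup, coffee pot and saucers were not touched.

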